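# Seat the heat-sink card of a welding power source

### The job

Two card trays from welding machines lie on the bench, each with a circuit card half drawn out of its guides. Push the card that carries the finned heat sink along its two guides up to its connector, then swing both of its levers shut across the front of the card so that it is pressed fully home and stays there. Leave the other card, the one with the round capacitors, drawn out as it is, and let go of everything.

Things in the scene. Friction and masses are not known exactly. Their poses are not given: they have to be found in the camera images.
- bay: Fixed grey tray, 270 x 190 mm, holding the heat-sink card. Origin: bench level, midway between the two lever hinges; x points along the guides, the way the card goes in, y left, z up. Black guides x -100 to 150 mm, up to 34 mm high, floor between them 6 mm high; connector wall at x 150, 60 high. Its sprung contacts push the card out a few mm of the last 8 mm unless levers hold it.
- sink_card_face (a point): Card to seat: green board 138 x 120 mm, 0.3 kg, finned aluminium heat sink (top 59 mm over the bench, from 42 mm behind the front), aluminium front plate 116 wide, 30 high, 20 to 50 mm over the bench. Point: centre of the plate's outer face; x the way it goes in, z up. Loose in guides. In the tray frame x is -85 to -45 mm at start, 5 when home. Push the plate between the levers.
- bay_left (a joint): Left lever: white plastic bar on an upright hinge at x 0, y +81 mm in the tray frame. 0 rad: points to the tray's -x (open); grows inwards; 1.57 shut, pointing to -y across the front plate (stop 1.58). Bar 54 mm long, 34 to 44 mm over the bench; upright round grip post, 14 mm diameter, 45 mm from the hinge, top 95 mm over the bench. Stays where left; 3 to 10 N at the post swings it.
- bay_right (a joint): Right lever, the mirror image: upright hinge at x 0, y -81 mm in the tray frame; 0 rad: points to the tray's -x (open); 1.57: shut, pointing to +y. Same bar, grip post and stiffness as the left one.
- cap_card_face (a point): The other card, to be left alone: three round black capacitors with bright tops (28 mm in diameter) in a row in place of the heat sink, half drawn out of the second tray, 0.28 to 0.43 m from the first. Same board, front plate and reference point as the heat-sink card.

How it is judged:
On the way:
1. the heat-sink card has been slid along its guides to within 20 mm of home (x of sink_card_face in the frame of bay above -0.015 m), for 0.1 s.
At the end, for the whole second after the job is handed in: The heat-sink card lies in its guides, its front plate within 6 mm of home (x above -1 mm in the tray's frame, point lower than 45 mm, within 10 degrees of the tray's x axis), and both of its levers are shut to within 10 degrees (joints above 1.39 rad) (x of sink_card_face in the frame of bay above -0.001 m and z of sink_card_face in the frame of bay below 0.045 m and angle between the x axis of sink_card_face and the x axis of bay, either way round below 0.17 rad and value of joint each of bay_left, bay_right above 1.39 rad); the robot touches nothing.
It fails at once if the capacitor card is moved by more than 15 mm (distance of cap_card_face from where it was at the start of the episode above 0.015 m).
It also fails if it takes over 61 s, if anything falls off the work surface, if the arm or the gripper's body presses on something with over 40 N, if the wrist force passes 120 N, or if a joint passes its speed limit or range.

### The arm

A 6-joint arm with a two-finger parallel gripper is mounted at the origin on the work surface. World frame = base frame: x ahead of the robot, y to its left, z up, the work surface at z = 0. Lengths are in m, angles in rad, forces in N, time in s.
With the tool pointing down it reaches from about 0.35 to 0.975 m from the base axis. Payload 4.9 kg.
Tool frame: the origin (TCP) lies at the very end of the fingers, on their centre line; the grasp point (between the pads) lies 19 mm behind it (ctrl.grip_point_offset is the distance from the TCP to the grasp point, in m); z points along the fingers, y is the line along which they close (so a half turn about z gives the same grasp; the last joint's range is limited). The gripper opens to 85 mm and grips with 20 to 120 N. Pads are 22 mm wide; open, the fingers measure 114 mm over their backs; the gripper's body (76 mm by 85 mm) begins 54 mm behind the grasp point. The pads swing forward as they close: fully open they stand 13 mm farther back than shut.
Start: joints at [-1.436, 0.053, 1.613, -0, 1.476, -0.119], TCP at [0.157, -0.605, 0.231] pointing down, gripper open.
Joint ranges: [-3.01, 3.01], [-1.01, 2.22], [0.06, 2.58], [-1.02, 4.17], [0.09, 2.62], [-3.14, 3.14]. Speed limits (rad/s): [2.57, 2.57, 3.14, 3.14, 3.14, 3.14].

### API

Orientations are given as a rotation vector (axis times angle).
In Python, from station import ctrl gives the robot as it stands.
- The arm moves only by the tool send_rows, never from a script. Its argument "rows" is a list of rows, each a list of 3 entries, a list of its own where there are three numbers: the finger opening in cm, from 0 to 8.54, then the shift along the tool's x, y, z in cm, then the turn about the tool's z in degrees. A call has 1 to 10 rows; each row shifts and turns the commanded pose from where the row before left it, along the tool's axes as they then stand; what a row does not reach is not made up. A row lasts 1/8 s, in which the tool goes at most 62.5 mm and 10.7 degrees, less where a joint would pass 70% of its speed; a pose out of reach is approached as far as the arm can. A call with a gripper value outside its range is refused whole. The fingers move at their own pace and stop on an object; "newtons" is the grip in N (left out, the last holds). Time passes only in rows, so rows that do not move let the fingers close. It gives the time, the measured TCP pose, the force, the opening and the grip force at its end, in the units of the state.
- ctrl.get_obs(): the state, without advancing time (a new reading comes with each control period).
- ctrl.get_image(name): name is "scene" or "top" or "wrist"; returns a dict with "frame" (384x512x3 uint8, red, green, blue), "range_z" (384x512 float32, m along the optical axis (not along the pixel's ray), 0 where there is no reading), "fx", "fy", "cx", "cy" (pixels), "cam_to_world" (4x4, takes a point from camera to world coordinates). Camera axes: x right, y down, z forward; pixel columns grow to the right and rows downward; lengths in m; the calibration is good to about 2 mm. A picture is of the moment at which its call begins.
- ctrl.finish_job(): hands the job in; it is judged then, once.
The state is a dict: "t": time; "q": joint angles; "dq": joint speeds; "effort": joint torques, N m; "tool_pos": TCP position; "tool_rot": TCP orientation; "contact_force": force on the tool from outside, world axes, zero at the start; "wrist_torque": the same for the moment, N m; "opening": finger opening in m; "grip_force": force on a finger pad.
Only numpy, scipy, OpenCV 4.12 (cv2) and the standard library are available. Lean on these libraries where they do the work, as an engineer would, in place of code of your own. Each camera call takes 0.05 s, during which the arm holds its last target. There are 200 camera calls.

## Working session

There is one attempt and no reset: what is moved stays moved. The work goes in short steps, Python scripts to look and compute and a tool call to move; the robot and the scene stay as the last step left them, time stands still between calls to the robot, and variables do not carry over. Pictures are saved under pics/ and viewed, at most 10 in all, crops included, and the job is handed in when it is done.

Besides the shell and the picture viewer there is one more tool, called as name([rows], argument=value, ...), one row to a line, values as JSON. send_rows: Moves the arm, as the interface text tells. Its arguments: {"type":"object","properties":{"rows":{"type":"array","items":{"type":"array"}},"newtons":{"type":"number"}},"required":["rows"]}

```bash
mkdir -p pics
cat > h.py <<'E'
import numpy as np, cv2
from station import ctrl
def shot(n,f):
    im=ctrl.get_image(n); np.savez('pics/'+f,**im); cv2.imwrite('pics/'+f+'.png',im['frame'][:,:,::-1]); return im
def cloud(im):
    h,w=im['range_z'].shape; v,u=np.mgrid[:h,:w]; z=im['range_z']
    P=np.stack([(u-im['cx'])/im['fx']*z,(v-im['cy'])/im['fy']*z,z],-1); T=np.array(im['cam_to_world'])
    return P@T[:3,:3].T+T[:3,3]
E
python3 - <<'E'
from h import *
print(ctrl.get_obs())
a=shot('top','t0')
print(a['cam_to_world'])
b=shot('scene','s0')
E
```

```text
{'t': 0.0, 'q': array([-1.43603394e+00,  5.33470179e-02,  1.61428363e+00,  1.81976451e-05,
        1.47599869e+00, -1.18982332e-01]), 'dq': array([ 0.00066902,  0.0011575 ,  0.00145906, -0.0021585 ,  0.00014371,
       -0.00103584]), 'effort': array([-7.16305440e-04, -3.93680513e+01, -3.70177710e+01, -9.53268705e-05,
        7.02261736e-03,  1.01017059e-05]), 'tool_pos': array([ 0.15682654, -0.60436652,  0.23007531]), 'tool_rot': array([-3.11432203e+00, -3.97252402e-01, -3.20908090e-06]), 'contact_force': array([-0.42238055, -0.13705957,  0.07745892]), 'wrist_torque': array([-0.02105054,  0.04011705,  0.0331742 ]), 'grip_force': 0.0, 'opening': 0.08539359479727798}
[[-0.02613898 -0.98725946  0.15695707  0.40809151]
 [-0.99929109  0.03006074  0.02266419 -0.01794796]
 [-0.02709368 -0.15625338 -0.98734534  0.8282069 ]
 [ 0.          0.          0.          1.        ]]
```

View pics/t0.png

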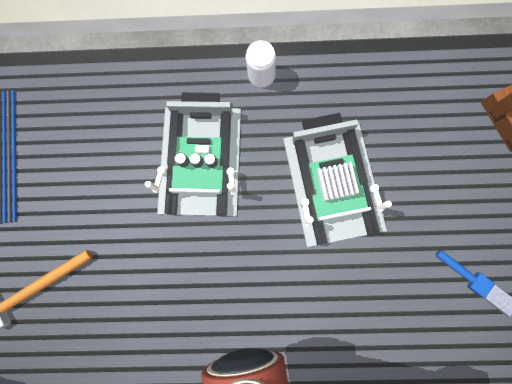

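View pics/s0.png

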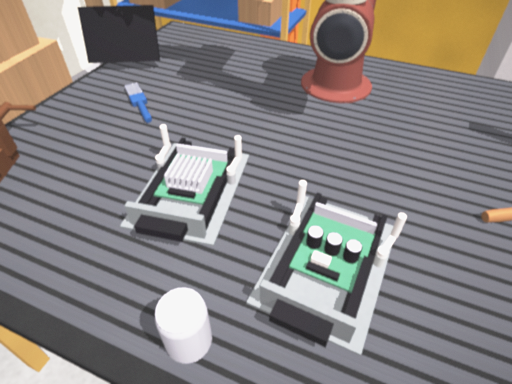

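The top picture shows the heat-sink tray at right (fins near (338,182), front plate near (340,212), left post near (308,215), right post near (388,205)). The capacitor tray is at left, around (200,160).

Run:
```python
from h import *
im=dict(np.load('pics/t0.npz'))
P=cloud(im)
c=im['frame'][110:255,275:405,::-1]
cv2.imwrite('pics/c0.png',cv2.resize(c,None,fx=4,fy=4,interpolation=cv2.INTER_CUBIC))
Z=np.full(P.shape[:2],0.); Z=P[...,2]
reg=np.zeros(Z.shape,bool); reg[110:255,275:405]=True
for lo,hi in((.085,.105),(.062,.085),(.055,.0625),(.046,.054),(.028,.038)):
    m=(reg&(Z>lo)&(Z<hi)).astype(np.uint8)
    n,l,s,ce=cv2.connectedComponentsWithStats(m)
    for i in range(1,n):
        if s[i,4]>5:
            q=P[l==i]; r=cv2.minAreaRect((q[:,:2]*1000).astype(np.float32))
            print(lo,s[i,4],ce[i].round(),q.mean(0).round(4),[np.round(x,1) for x in r])
```

```text
0.085 40 [388. 204.] [ 0.5042 -0.2675  0.0939] [array([ 504.7, -267.8]), array([11.7, 12.7]), np.float64(40.9)]
0.085 38 [310. 219.] [ 0.4758 -0.1026  0.0943] [array([ 476.1, -102.7]), array([11.9, 12.7]), np.float64(44.0)]
0.062 22 [383. 205.] [ 0.5032 -0.2642  0.0733] [array([ 503.7, -265.5]), array([13.6,  6.1]), np.float64(17.4)]
0.062 9 [307. 222.] [ 0.4724 -0.0992  0.0705] [array([472.6, -99.7]), array([12.4,  4. ]), np.float64(49.5)]
0.055 361 [326. 128.] [ 0.6879 -0.1527  0.0595] [array([ 688.2, -153.1]), array([ 13.8, 150.4]), np.float64(9.6)]
0.055 69 [349. 178.] [ 0.5688 -0.1976  0.0584] [array([ 569.5, -197.4]), array([70.7,  4.8]), np.float64(9.8)]
0.055 71 [354. 177.] [ 0.5717 -0.2092  0.0584] [array([ 571.8, -209.4]), array([71.5,  4.7]), np.float64(9.4)]
0.055 66 [338. 180.] [ 0.5653 -0.1738  0.0585] [array([ 565.5, -173.8]), array([70.2,  4.1]), np.float64(9.6)]
0.055 68 [343. 179.] [ 0.5672 -0.1857  0.0582] [array([ 567.8, -185.9]), array([71.4,  4.6]), np.float64(9.7)]
0.055 67 [328. 182.] [ 0.5614 -0.1503  0.0586] [array([ 561.5, -150.5]), array([70.7,  4.6]), np.
[... 2976 characters left out ...]
rray([28.1,  7.8]), np.float64(4.6)]
0.028 11 [371. 189.] [ 0.5466 -0.2532  0.0345] [array([ 547.8, -253.4]), array([17.1,  6.3]), np.float64(1.4)]
0.028 7 [338. 196.] [ 0.5319 -0.1774  0.0338] [array([ 531.6, -178.2]), array([6.1, 5.2]), np.float64(60.9)]
0.028 6 [302. 203.] [ 0.5184 -0.0924  0.0334] [array([518.8, -92.2]), array([10.4,  2.2]), np.float64(23.2)]
0.028 75 [374. 217.] [ 0.4833 -0.2559  0.0291] [array([ 484.3, -255.6]), array([73.6,  9.9]), np.float64(10.0)]
0.028 38 [313. 214.] [ 0.4932 -0.118   0.029 ] [array([ 492. , -118.6]), array([42.4,  8.8]), np.float64(11.1)]
0.028 42 [318. 233.] [ 0.4501 -0.1262  0.0292] [array([ 450.9, -126.1]), array([39.1,  9.8]), np.float64(9.2)]
```

View pics/c0.png

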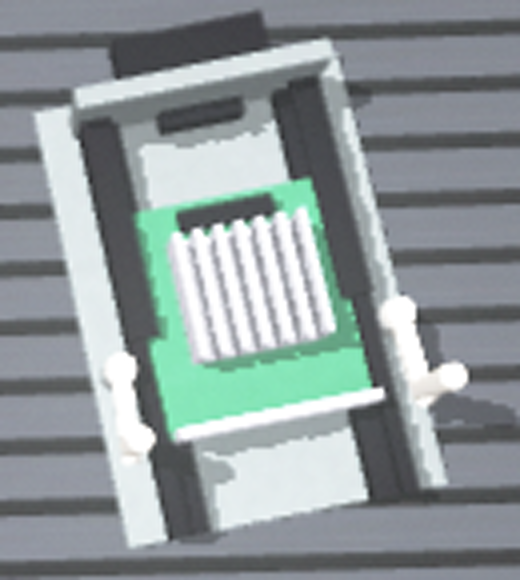

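send_rows([
  [0,[0,0,0],4.7],
  [0,[3.7,-3.5,0],0],
  [0,[4.1,-4,0],0],
  [0,[4.1,-4,0],0],
  [0,[4.1,-4,0],0],
  [0,[4.1,-4,0],0],
  [0,[4.1,-4,0],0],
  [0,[4.1,-4,0],0],
  [0,[4.1,-4,0],0],
  [0,[4.1,-3.9,0],0],
])

```text
t: 1.35
tool_pos: [0.4567, -0.192, 0.231]
tool_rot: [-3.13, -0.27, 0.0]
contact_force: [0.4, -0.3, -0.7]
opening: -0.0001
grip_force: 0.0
```

```bash
cat >> h.py <<'E'
Y=np.radians(9.8); O=np.array([.5355,-.1795]); EX=np.array([np.cos(Y),np.sin(Y)]); EY=np.array([-EX[1],EX[0]])
def tray(p):
    d=np.asarray(p)[...,:2]-O; return np.stack([d@EX,d@EY],-1)*1000
def st():
    o=ctrl.get_obs(); r=o['tool_rot']; yaw=2*np.degrees(np.arctan2(r[1],r[0])); yaw=(yaw+180)%360-180
    print('t',o['t'],'tcp tray mm',tray(o['tool_pos']).round(1),'z',o['tool_pos'][2].round(4),'yaw-tray',round(yaw-9.8,2),'F',o['contact_force'].round(1),'op',o['opening'].round(4),o['grip_force'])
E
python3 - <<'E'
from h import *
st()
im=dict(np.load('pics/t0.npz')); P=cloud(im); 
for n,p in(('t0',P),): 
    Z=p[...,2]; reg=np.zeros(Z.shape,bool); reg[110:255,275:405]=True
    T=tray(p)
    w=reg&(abs(Z-.0595)<.003)&(T[...,0]>130); print('wall',np.percentile(T[w],[2,50,98],axis=0))
    for s in(1,-1):
        m=reg&(np.hypot(T[...,0],T[...,1]-81*s)<14)&(Z>.036)&(im['frame'].min(-1)>200)
        print('hinge',s,m.sum(),T[m].mean(0),np.percentile(Z[m],[10,50,90]))
E
```

```text
Traceback (most recent call last):
  File "h.py", line 14, in st
    print('t',o['t'],'tcp tray mm',tray(o['tool_pos']).round(1),'z',o['tool_pos'][2].round(4),'yaw-tray',round(yaw-9.8,2),'F',o['contact_force'].round(1),'op',o['opening'].round(4),o['grip_force'])
                                                                                                                                                               ^^^^^^^^^^^^^^^^^^
AttributeError: 'float' object has no attribute 'round'
```

```bash
sed -i "s/o\['opening'\].round(4)/round(o['opening'],4)/" h.py
cat > m.py <<'E'
from h import *
def meas(im):
    p=cloud(im); T=tray(p); Z=p[...,2]; b=im['frame'].min(-1)>150
    near=(abs(T[...,0])<170)&(abs(T[...,1])<110)
    w=near&(abs(Z-.0595)<.003)&(T[...,0]>130)
    print('wall',w.sum(),[x.round(1) for x in np.percentile(T[w],[2,50,98],axis=0)] if w.any() else '')
    for s in(1,-1):
        m=near&(np.hypot(T[...,0],T[...,1]-81*s)<14)&(Z>.036)
        print('hinge',s,m.sum(),T[m].mean(0).round(1),np.percentile(Z[m],[10,50,90]).round(3) if m.any() else '')
        m=near&(Z>.085)&(Z<.1)&(T[...,1]*s>0)&(T[...,0]<30); print('post',s,m.sum(),T[m].mean(0).round(1))
    m=near&(abs(Z-.0498)<.003)&(abs(T[...,1])<55)&(T[...,0]<30); print('plate top',m.sum(),np.percentile(T[m],[5,50,95],axis=0).round(1) if m.any() else '')
    m=near&(abs(Z-.0585)<.002)&(abs(T[...,1])<40)&(T[...,0]<130); print('fins',m.sum(),np.percentile(T[m],[1,50,99],axis=0).round(1)if m.any() else '')
E
python3 - <<'E'
from m import *
st()
meas(dict(np.load('pics/t0.npz')))
meas(shot('scene','s1'))
E
```

```text
t 1.35 tcp tray mm [-79.8   1.1] z 0.231 yaw-tray 0.04 F [ 0.4 -0.3 -0.7] op -0.0001 0.0
wall 345 [array([149.1, -72.4]), array([154.9,   0.7]), array([161.3,  71.8])]
hinge 1 52 [-2.6 82.1] [0.043 0.045 0.046]
post 1 38 [-45.7  86. ]
hinge -1 59 [ -3.  -79.9] [0.042 0.045 0.047]
post -1 40 [-45.9 -81.4]
plate top 206 [[-46.8 -45.5]
 [-42.4   1.8]
 [ 23.   46.2]]
fins 379 [[ -4.7 -37.4]
 [ 29.8  -0.2]
 [ 65.6  38.3]]
wall 475 [array([149.4, -70.4]), array([156.4,   3.7]), array([162.4,  73.4])]
hinge 1 60 [ 0.4 82.6] [0.039 0.044 0.045]
post 1 39 [-42.5  87.5]
hinge -1 59 [  0.1 -78.7] [0.038 0.043 0.045]
post -1 37 [-42.9 -80.7]
plate top 231 [[-46.5 -42.3]
 [-39.4   2.7]
 [ 26.4  43.7]]
fins 385 [[ -4.6 -36.9]
 [ 34.    1.4]
 [ 67.3  39.2]]
```

send_rows([
  [0,[0,0,5],0],
  [0,[0,0,5],0],
  [0,[0,0,5],0],
  [0,[0,0,3.5],0],
  [0,[0,0,2],0],
  [0,[0.8,0,0],0],
  [0,[0.8,0,0],0],
  [0,[0.8,0,0],0],
  [0,[0.8,0,0],0],
  [0,[0,0,0],0],
])

```text
t: 2.65
tool_pos: [0.4887, -0.1884, 0.027]
tool_rot: [3.129, 0.27, 0.002]
contact_force: [-0.1, -1.0, 0.7]
opening: -0.0003
grip_force: 0.0
```

Run:
```python
from m import *
st()
meas(shot('scene','s2'))
```

```text
t 2.65 tcp tray mm [-47.6  -0.8] z 0.027 yaw-tray 0.07 F [-0.1 -1.   0.7] op -0.0003 0.0
wall 478 [array([149.5, -70.7]), array([156.2,   3.9]), array([162.1,  73.9])]
hinge 1 63 [ 0.3 82.8] [0.039 0.043 0.045]
post 1 130 [-39.4  44.8]
hinge -1 57 [ -0.4 -79. ] [0.038 0.043 0.045]
post -1 153 [-40.3 -40.7]
plate top 227 [[-41.1 -43.3]
 [-30.8   2.6]
 [ 25.9  44.8]]
fins 419 [[-41.9 -36.3]
 [ 43.    1. ]
 [ 78.1  39.4]]
```

send_rows([
  [0,[0.8,0,0],0],
  [0,[0.8,0,0],0],
  [0,[0.8,0,0],0],
  [0,[0.8,0,0],0],
  [0,[0.3,0,0],0],
  [0,[0.2,0,0],0],
  [0,[0.2,0,0],0],
  [0,[0,0,0],0],
])

```text
t: 3.7
tool_pos: [0.5261, -0.1817, 0.0263]
tool_rot: [3.13, 0.269, 0.0]
contact_force: [-1.2, -0.5, 0.3]
opening: 0.0
grip_force: 0.6
```

Run:
```python
from m import *
st()
meas(shot('top','t3'))
```

```text
t 3.7 tcp tray mm [-9.7 -0.5] z 0.0263 yaw-tray 0.04 F [-1.2 -0.5  0.3] op 0.0 0.643317480571568
wall 347 [array([148.9, -72. ]), array([1.551e+02, 1.000e-01]), array([161.2,  72.1])]
hinge 1 51 [-2.7 82. ] [0.043 0.045 0.047]
post 1 38 [-45.9  86.1]
hinge -1 0 [nan nan] 
post -1 4 [-48.  -77.1]
plate top 6 [[ 0.7 51.1]
 [ 3.1 52.4]
 [ 5.5 54.2]]
fins 195 [[ 44.6 -23. ]
 [ 84.9  23.4]
 [113.9  38.2]]m.py:9: RuntimeWarning: Mean of empty slice.
  print('hinge',s,m.sum(),T[m].mean(0).round(1),np.percentile(Z[m],[10,50,90]).round(3) if m.any() else '')
  ret = um.true_divide(
```

send_rows([
  [0,[0.2,0,0],0],
  [0,[0.2,0,0],0],
  [0,[0,0,0],0],
])

```text
t: 4.12
tool_pos: [0.5298, -0.181, 0.0263]
tool_rot: [-3.13, -0.27, 0.001]
contact_force: [-4.1, -1.1, 3.0]
opening: 0.0003
grip_force: 2.2
```

send_rows([
  [0,[0.2,0,0],0],
  [0,[0.2,0,0],0],
  [0,[0,0,0],0],
])

```text
t: 4.5
tool_pos: [0.5333, -0.1804, 0.0263]
tool_rot: [-3.13, -0.27, 0.003]
contact_force: [-5.2, -0.5, 2.8]
opening: 0.0
grip_force: 3.1
```

send_rows([
  [0,[0.2,0,0],0],
  [0,[0.1,0,0],0],
  [0,[0,0,0],0],
])

```text
t: 4.88
tool_pos: [0.5348, -0.1801, 0.0263]
tool_rot: [-3.13, -0.27, 0.009]
contact_force: [-13.3, -1.9, 8.5]
opening: 0.0
grip_force: 6.2
```

send_rows([
  [0,[0.2,0,0],0],
  [0,[0,0,0],0],
])

```text
t: 5.12
tool_pos: [0.5348, -0.1801, 0.0263]
tool_rot: [-3.129, -0.271, 0.017]
contact_force: [-21.1, -3.4, 14.3]
opening: -0.0001
grip_force: 10.2
```

send_rows([
  [0,[-0.6,0,0],0],
  [0,[-2,0,0],0],
  [0,[-2,0,0],0],
  [0,[0,0,-5],0],
  [4.5,[0,0,-5],0],
  [4.5,[0,0,-3],0],
  [4.5,[0,-4.3,0],0],
  [4.5,[0,-4.3,0],0],
  [4.5,[0,0,0],0],
])

```text
t: 6.25
tool_pos: [0.4792, -0.1004, 0.1565]
tool_rot: [-3.129, -0.275, -0.004]
contact_force: [0.5, -0.5, 0.6]
opening: 0.0452
grip_force: 0.0
```

```bash
python3 -W ignore - <<'E'
from m import *
st()
meas(shot('scene','s4'))
meas(shot('top','t4'))
a=cv2.imread('pics/s4.png')[100:260,100:280]; b=cv2.imread('pics/t4.png')[100:260,260:440]
cv2.imwrite('pics/c4.png',cv2.resize(np.hstack([a,b]),None,fx=2.2,fy=2.2,interpolation=cv2.INTER_CUBIC))
E
```

```text
t 6.25 tcp tray mm [-42.   87.5] z 0.1565 yaw-tray 0.24 F [ 0.5 -0.5  0.6] op 0.0452 0.0
wall 478 [array([149.6, -70.6]), array([156.5,   3.9]), array([162.4,  73.7])]
hinge 1 708 [-7.1 83. ] [0.286 0.324 0.365]
post 1 39 [-42.7  87.1]
hinge -1 58 [ -0.6 -78.9] [0.039 0.043 0.045]
post -1 39 [-42.9 -80.9]
plate top 135 [[ -1.1 -49.3]
 [  3.2   1.7]
 [  5.9  48.6]]
fins 435 [[ 42.7 -36.6]
 [ 79.5   1.5]
 [112.6  39.2]]
wall 348 [array([149.2, -72.1]), array([154.9,  -1.3]), array([161.2,  71.6])]
hinge 1 79 [-7.5 85.4] [0.455 0.46  0.463]
post 1 0 [nan nan]
hinge -1 0 [nan nan] 
post -1 0 [nan nan]
plate top 0 
fins 46 [[ 87.1 -37.5]
 [104.  -24.5]
 [111.7  15.6]]
```

View pics/c4.png

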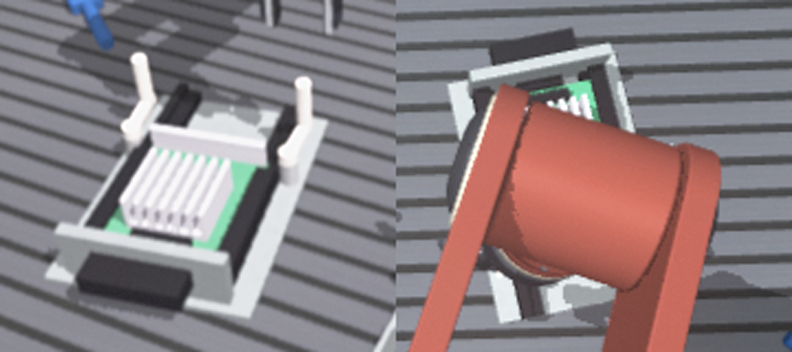

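send_rows([
  [4.5,[-0.2,0.1,0],5],
  [4.5,[0,0,4],0],
  [4.5,[0,0,3.5],0],
  [4.5,[0,0,2.2],0],
  [4.5,[0,0,0],0],
  [0.5,[0,0,0],0],
  [0.5,[0,0,0],0],
  [0.5,[0,0,0],0],
  [0.5,[0,0,0],0],
], newtons=30)

```text
t: 7.48
tool_pos: [0.4781, -0.1043, 0.061]
tool_rot: [3.138, 0.133, 0.004]
contact_force: [-1.0, -0.2, 6.4]
opening: 0.0128
grip_force: 29.6
```

```bash
python3 -W ignore - <<'E'
from m import *
st()
E
```

```text
t 7.475 tcp tray mm [-43.8  83.9] z 0.061 yaw-tray -4.95 F [-1.  -0.2  6.4] op 0.0128 29.616577327251434
```

send_rows([
  [0.5,[0,0,-0.2],-5],
  [0.5,[0,0.78,0],0],
  [0.5,[0,0,0],-10],
  [0.5,[0,0.78,0],0],
  [0.5,[0,0,0],-10],
  [0.5,[0,0.78,0],0],
  [0.5,[0,0,0],-10],
  [0.5,[0,0.78,0],0],
  [0.5,[0,0,0],0],
])

```text
t: 8.6
tool_pos: [0.4883, -0.132, 0.061]
tool_rot: [-2.954, -1.061, 0.008]
contact_force: [-7.9, -0.0, 4.3]
opening: 0.0129
grip_force: 31.0
```

```bash
python3 -W ignore - <<'E'
from m import *
st()
meas(shot('scene','s5'))
E
```

```text
t 8.6 tcp tray mm [-38.4  54.8] z 0.061 yaw-tray 29.72 F [-7.9 -0.   4.3] op 0.0129 31.014521420001984
wall 481 [array([149.1, -70.5]), array([156.5,   3.4]), array([162.2,  73.7])]
hinge 1 659 [-4.7 76.6] [0.191 0.253 0.371]
post 1 118 [-32.9  58.3]
hinge -1 56 [ -0.4 -78.6] [0.039 0.044 0.045]
post -1 40 [-42.9 -80.8]
plate top 129 [[ -2.1 -50.3]
 [  2.4   3.8]
 [  5.3  51.6]]
fins 433 [[ 42.2 -36.9]
 [ 79.7   1.3]
 [113.2  39.2]]
```

send_rows([
  [0.5,[0,0,0],-10.5],
  [0.5,[0,0.78,0],0],
  [0.5,[0,0,0],-10],
  [0.5,[0,0.78,0],0],
  [0.5,[0,0,0],-10],
  [0.5,[0,0.78,0],0],
  [0.5,[0,0,0],0],
])

```text
t: 9.52
tool_pos: [0.5088, -0.1446, 0.0611]
tool_rot: [-2.573, -1.8, 0.008]
contact_force: [-6.9, -4.6, 2.2]
opening: 0.0134
grip_force: 30.8
```

```bash
python3 -W ignore - <<'E'
from m import *
st()
E
```

```text
t 9.525 tcp tray mm [-20.4  39. ] z 0.0611 yaw-tray 60.14 F [-6.9 -4.6  2.2] op 0.0134 30.84016978740692
```

send_rows([
  [0.5,[0,0,0],-10],
  [0.5,[0,0.78,0],0],
  [0.5,[0,0,0],-10],
  [0.5,[0,0.78,0],0],
  [0.5,[0,0,0],-9],
  [0.5,[0,0.3,0],0],
  [0.5,[0,0,0],0],
])

```text
t: 10.4
tool_pos: [0.5271, -0.1448, 0.0611]
tool_rot: [-2.041, -2.384, 0.007]
contact_force: [-8.6, -5.3, 2.6]
opening: 0.0131
grip_force: 31.0
```

```bash
python3 -W ignore - <<'E'
from m import *
st()
meas(shot('scene','s6'))
E
```

```text
t 10.4 tcp tray mm [-2.3 35.7] z 0.0611 yaw-tray 89.05 F [-8.6 -5.3  2.6] op 0.0131 30.95279037952423
wall 481 [array([149. , -70.2]), array([156.3,   3.7]), array([162.2,  73.6])]
hinge 1 284 [ 1.7 74. ] [0.042 0.222 0.271]
post 1 71 [ 1.8 41.5]
hinge -1 59 [  0.1 -78.9] [0.038 0.043 0.044]
post -1 39 [-42.7 -80.5]
plate top 143 [[  2.3 -49.6]
 [  7.1   3.3]
 [ 10.4  49.3]]
fins 450 [[ 45.4 -37.5]
 [ 83.8   1. ]
 [117.9  39.1]]
```

send_rows([
  [0.5,[0,0.2,0],0],
  [0.5,[0,0,0],0],
])

```text
t: 10.7
tool_pos: [0.5284, -0.1447, 0.061]
tool_rot: [-2.04, -2.383, 0.009]
contact_force: [-10.8, -5.4, 3.8]
opening: 0.013
grip_force: 31.3
```

send_rows([
  [0.5,[0,0.2,0],0],
  [0.5,[0,0,0],0],
])

```text
t: 10.95
tool_pos: [0.5301, -0.1448, 0.061]
tool_rot: [-2.04, -2.383, 0.011]
contact_force: [-12.0, -7.0, 3.8]
opening: 0.0131
grip_force: 31.3
```

send_rows([
  [0.5,[0,0.2,0],0],
  [0.5,[0,0,0],0],
])

```text
t: 11.2
tool_pos: [0.5303, -0.1447, 0.0609]
tool_rot: [-2.038, -2.381, 0.016]
contact_force: [-18.9, -8.3, 9.5]
opening: 0.0129
grip_force: 32.4
```

send_rows([
  [0.5,[0,0.2,0],0],
  [0.5,[0,0,0],0],
])

```text
t: 11.45
tool_pos: [0.5305, -0.1448, 0.0608]
tool_rot: [-2.036, -2.378, 0.022]
contact_force: [-26.6, -9.8, 14.5]
opening: 0.013
grip_force: 33.8
```

send_rows([
  [0.5,[0,-0.4,0],0],
  [4,[0,0,0],0],
  [4,[0,0,0],0],
  [4,[0,0,0],0],
  [4,[0,0,-5],0],
  [4,[0,0,-4.5],0],
  [4.5,[0,0,0],10],
  [4.5,[0,0,0],10],
  [4.5,[0,0,0],10],
  [4.5,[0,0,0],10],
])

```text
t: 12.7
tool_pos: [0.5327, -0.1429, 0.1565]
tool_rot: [2.735, 1.545, 0.001]
contact_force: [0.5, 0.1, 0.6]
opening: 0.0447
grip_force: 0.0
```

send_rows([
  [4.5,[0,0,0],10],
  [4.5,[0,0,0],10],
  [4.5,[0,0,0],10],
  [4.5,[0,0,0],10],
  [4.5,[0,0,0],9],
  [4.5,[-2,5,0],0],
  [4.5,[-2.3,4,0],0],
  [4.5,[0,2.6,0],0],
  [4.5,[0,0,0],0],
])

```text
t: 13.82
tool_pos: [0.5116, -0.2663, 0.1565]
tool_rot: [-3.129, -0.279, -0.001]
contact_force: [-0.3, 0.3, -0.1]
opening: 0.0446
grip_force: 0.0
```

```bash
python3 -W ignore - <<'E'
from m import *
st()
meas(shot('scene','s7'))
E
```

```text
t 13.825 tcp tray mm [-38.4 -81.4] z 0.1565 yaw-tray 0.39 F [-0.3  0.3 -0.1] op 0.0446 0.0
wall 473 [array([149.2, -71. ]), array([156.4,   3. ]), array([162.1,  73.9])]
hinge 1 71 [ 2.2 80. ] [0.038 0.043 0.045]
post 1 43 [ 3.3 37.8]
hinge -1 721 [ -3.6 -79.8] [0.286 0.321 0.354]
post -1 39 [-42.9 -80.8]
plate top 150 [[  4.5 -49. ]
 [  9.7   5.6]
 [ 13.3  49.6]]
fins 456 [[ 29.2 -37.1]
 [ 85.3   1.5]
 [119.9  39.1]]
```

send_rows([
  [4.5,[-0.5,0,0],0],
  [4.5,[0,0,4],0],
  [4.5,[0,0,3.5],0],
  [4.5,[0,0,1.9],0],
  [4.5,[0,0,0],0],
  [0.5,[0,0,0],0],
  [0.5,[0,0,0],0],
  [0.5,[0,0,0],0],
  [0.5,[0,0,0],0],
], newtons=30)

```text
t: 15.0
tool_pos: [0.5071, -0.2672, 0.0644]
tool_rot: [3.126, 0.283, 0.004]
contact_force: [-1.1, -2.1, 6.5]
opening: 0.0131
grip_force: 29.7
```

send_rows([
  [0.5,[0,0,0],5],
  [0.5,[0,-0.78,0],0],
  [0.5,[0,0,0],10],
  [0.5,[0,-0.78,0],0],
  [0.5,[0,0,0],10],
  [0.5,[0,-0.78,0],0],
  [0.5,[0,0,0],10],
  [0.5,[0,-0.78,0],0],
  [0.5,[0,0,0],0],
])

```text
t: 16.12
tool_pos: [0.5108, -0.237, 0.0642]
tool_rot: [3.066, -0.67, -0.001]
contact_force: [-6.1, -3.0, 8.2]
opening: 0.0132
grip_force: 30.4
```

```bash
python3 -W ignore - <<'E'
from m import *
st()
E
```

```text
t 16.125 tcp tray mm [-34.1 -52.5] z 0.0642 yaw-tray -34.46 F [-6.1 -3.   8.2] op 0.0132 30.43011724948883
```

send_rows([
  [0.5,[0,0,0],10],
  [0.5,[0,-0.78,0],0],
  [0.5,[0,0,0],10],
  [0.5,[0,-0.78,0],0],
  [0.5,[0,0,0],10],
  [0.5,[0,-0.78,0],0],
  [0.5,[0,0,0],10],
  [0.5,[0,-0.78,0],0],
  [0.5,[0,0,0],0],
])

```text
t: 17.25
tool_pos: [0.5338, -0.2155, 0.0638]
tool_rot: [2.654, -1.68, -0.005]
contact_force: [-7.0, 1.9, 10.7]
opening: 0.0131
grip_force: 30.9
```

```bash
python3 -W ignore - <<'E'
from m import *
st()
E
```

```text
t 17.25 tcp tray mm [ -7.8 -35.2] z 0.0638 yaw-tray -74.48 F [-7.   1.9 10.7] op 0.0131 30.9414741396904
```

send_rows([
  [0.5,[0,0,0],10],
  [0.5,[0,-0.6,0],0],
  [0.5,[0,0,0],5],
  [0.5,[0,-0.3,0],0],
  [0.5,[0,0,0],0],
])

```text
t: 17.88
tool_pos: [0.5417, -0.2136, 0.0638]
tool_rot: [2.411, -2.011, -0.007]
contact_force: [-10.3, 1.6, 11.6]
opening: 0.0127
grip_force: 31.2
```

send_rows([
  [0.5,[0,-0.2,0],0],
  [0.5,[0,0,0],0],
])

```text
t: 18.12
tool_pos: [0.5422, -0.2133, 0.0637]
tool_rot: [2.409, -2.009, -0.012]
contact_force: [-16.3, 2.0, 16.0]
opening: 0.0133
grip_force: 31.8
```

send_rows([
  [0.5,[0,-0.2,0],0],
  [0.5,[0,0.4,0],0],
  [4,[0,0,0],0],
  [4,[0,0,0],0],
  [4,[0,0,0],0],
  [4,[0,0,-5],0],
  [4,[0,0,-5],0],
  [4,[0,0,-5],0],
  [4,[0,0,0],0],
])

```text
t: 19.25
tool_pos: [0.546, -0.2152, 0.2185]
tool_rot: [-2.411, 2.011, -0.016]
contact_force: [0.4, -0.2, 0.5]
opening: 0.0399
grip_force: 0.0
```

```bash
python3 -W ignore - <<'E'
from m import *
st()
meas(shot('scene','s8'))
a=cv2.imread('pics/s8.png')[100:350,100:420]
cv2.imwrite('pics/c8.png',cv2.resize(a,None,fx=2.2,fy=2.2,interpolation=cv2.INTER_CUBIC))
E
```

```text
t 19.25 tcp tray mm [  4.3 -37. ] z 0.2185 yaw-tray -89.45 F [ 0.4 -0.2  0.5] op 0.0399 0.0
wall 480 [array([149.4, -70.2]), array([156.6,   3.2]), array([162.3,  73.4])]
hinge 1 71 [ 1.9 79.7] [0.037 0.043 0.045]
post 1 44 [ 2.9 37.6]
hinge -1 56 [  1.8 -77.5] [0.039 0.043 0.045]
post -1 42 [  2.4 -33.8]
plate top 156 [[  2.7 -45.5]
 [ 10.4   2.4]
 [ 14.2  47.5]]
fins 463 [[  5.4 -37.6]
 [ 86.9   0.5]
 [121.3  38.8]]
```

View pics/c8.png

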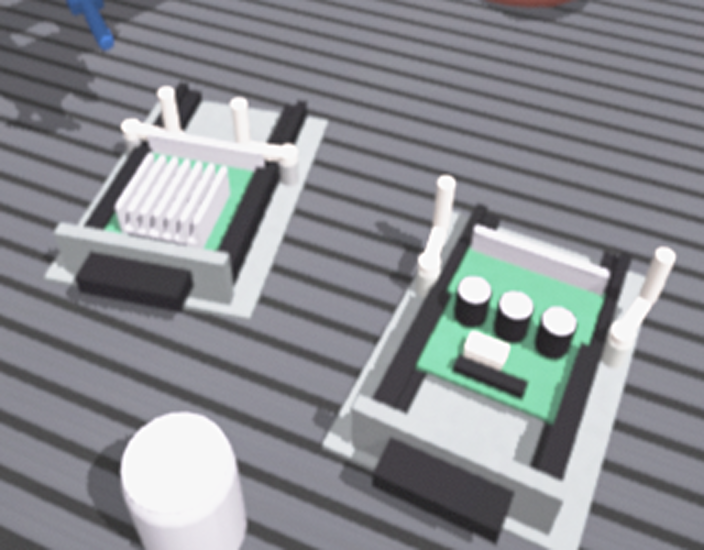

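The picture shows both levers shut across the plate, with posts near (170,110) and (240,120). The card is home and the capacitor card is untouched. I'm handing in.

```bash
python3 -c "
from station import ctrl
print(ctrl.finish_job())"
```

```text
the job is handed in; nothing more can be done
None
```

The heat-sink card is pushed home with both levers shut, the capacitor card was not touched, and the gripper is open and clear; I handed the job in at about 19 s, but the hand-in returned no verdict.

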